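# Clear the bench after a cell count

### The arm

A 6-joint arm with a two-finger parallel gripper is mounted at the origin on a cart in front of the work surface, level with it; the furniture and walls round the work are solid. World frame = base frame: x ahead of the robot, y to its left, z up, the work surface at z = 0. Lengths are in m, angles in degrees, forces in N, time in s.
With the tool pointing down it reaches from about 0.3 to 0.85 m from the base axis. Payload 5.4 kg.
Tool frame: the origin (TCP) lies midway between the tips of the shut fingers; the grasp point (between the pads) lies 19 mm behind it; z points along the fingers, y is the line along which they close (so a half turn about z gives the same grasp; the last joint's range is limited). The gripper opens to 85 mm and grips with 20 to 120 N. Pads are 22 mm wide; open, the fingers measure 114 mm over their backs; the gripper's body (76 mm by 85 mm) begins 54 mm behind the grasp point. The pads swing forward as they close: fully open they stand 13 mm farther back than shut.
Start: joints at [64.681, 9.076, 91.501, -0, 79.423, -12.038], TCP at [0.132, 0.56, 0.231] pointing down, gripper open.
Joint ranges: [-166.64, 166.64], [-54.1, 131.32], [10.49, 154.53], [-73.88, 253.88], [9.74, 151.15], [-171.62, 171.62]. Speed limits (degrees/s): [147.25, 147.25, 180, 180, 180, 180].

### API

Orientations are given as [roll, pitch, yaw] about the fixed x, y, z axes, in that order (R = Rz(yaw) Ry(pitch) Rx(roll)).
In Python, from cell import manip, get_image gives the robot as it stands (manip), with the cameras as plain functions.
- The arm moves only by the shell command python3 shift.py [FORCE], which reads ROWS from standard input. ROWS is a JSON list of rows, 1 to 5 of them, each an object with the fields dx, dy, dz (the shift in m), rz (a turn about the tool's z in degrees), jaw (the finger opening in m); a field left out counts as zero (the opening has to be given); each row is the pose to reach, as a shift and turn from the pose commanded when the command began, along the tool's axes at that moment; what a row does not reach only later rows make up. A row lasts 1/12 s, in which the tool goes at most 0.0417 m and 7.16 degrees, less where a joint would pass 70% of its speed; a pose out of reach is approached as far as the arm can. The fingers move at their own pace and stop on an object; FORCE is the grip in N (left out, the last holds). Time passes only in rows, so rows that do not move let the fingers close. It prints the time, the measured TCP pose, the force, the opening and the grip force at its end. Input that does not fit is refused with a message, and nothing moves.
- manip.sense(): the state, without advancing time (a new reading comes with each control period).
- get_image(name): name is "scene" or "top" or "wrist"; returns a dict with "img" (384x512x3 uint8, blue, green, red), "intrinsics" (3x3 intrinsics, pixels), "R" (3x3) and "t" (3): a world point X has camera coordinates R X + t; the wrist camera has in their place "hand_eye" (4x4, takes a point from camera to tool coordinates, whose origin is the TCP and whose axes are the flange's). Camera axes: x right, y down, z forward; pixel columns grow to the right and rows downward; lengths in m; the calibration is good to about 2 mm. The wrist camera is an equidistant fisheye: a pixel r from the principal point sees the ray r / f radians off the axis. A picture is of the moment at which its call begins: read the wrist's pose just before it. There is no depth.
- manip.sign_off(): hands the job in; it is judged then, once.
The state is a dict: "t": time; "joint_pos": joint angles; "qd": joint speeds; "tau": joint torques, N m; "tcp_pos": TCP position; "orientation": TCP orientation; "ft_force": force on the tool from outside, world axes, zero at the start; "moment": the same for the moment, N m; "opening": finger opening in m; "gripper_force": force on a finger pad.
Only numpy, scipy, OpenCV 4.12 (cv2) and the standard library are available. Lean on these libraries where they do the work, as an engineer would, in place of code of your own. Each camera call takes 0.05 s, during which the arm holds its last target. There are 200 camera calls.

### The job

The cell count is finished, so put everything back where it belongs: the large amber bottle, the small brown bottle and the oil dropper each into the well of the blue rack that matches its size, the yellow-capped vial into the empty seat of the white vial stand, and the counting plate flat into the recess of its wooden block. Keep everything upright, set things down rather than dropping them, and leave the spare rubber bulb and the roll of tape where they are.

Things in the scene. Friction and masses are not known exactly. Their poses are not given: they have to be found in the camera images.
- stain_bottle: large round amber glass bottle with a blue paper label and a black screw cap, standing upright; body 52 mm in diameter up to a height of about 80 mm, then a shoulder, cap 28 mm in diameter from 88 to 102 mm (top). Mass about 0.16 kg. Origin: centre of its underside, z up its axis. Belongs in the largest well of the reagent rack.
- small_bottle: small round brown bottle with red label and blue screw cap, upright; body 40 mm in diameter up to about 60 mm, cap 24 mm in diameter from 70 to 84 mm (top). About 0.075 kg. Origin: centre of its underside (the axis lies 2 mm towards its own +y), z up. Belongs in the middle well of the reagent rack.
- oil_dropper: dropper bottle of immersion oil: round amber glass body 34 mm in diameter up to about 45 mm, then a shoulder, collar 22 mm in diameter from 55 to 67 mm, thin red rubber teat 11 mm in diameter up to 94 mm (top). Mass about 0.055 kg. Origin: centre of its underside, z up its axis. Belongs in the smallest well of the reagent rack.
- yellow_vial: very small clear vial with a yellow screw cap, standing upright, 23 mm tall; foot 19 mm in diameter up to 12 mm, cap 22.5 mm in diameter from 12 to 23 mm (grip the cap). Mass about 12 g. Origin: centre of its underside, z up its axis. Belongs in the empty seat of the vial stand.
- counting_plate: flat ivory counting plate with a dark window, lying flat on the near part of the worktop (not the similar one far back on the balance), 96 x 36 x 11 mm; grip it across its 36 mm width at mid-length. Mass about 0.09 kg. Origin: centre of its underside; x along its length, y across, z up. Belongs in the recess of the wooden plate block, either way round.
- reagent_rack: fixed blue plastic rack, 188 x 86 mm, 34 mm high, three round wells in a row along its x, y = 0, each 26 mm deep (floor 8 mm above the worktop), 2 mm chamfer: 64 mm wide at x = -54 mm, 52 mm wide at x = +9 mm, 46 mm wide at x = +63 mm. Origin: centre of underside, z up; x points away from the robot within 0.15 rad, so the largest well is nearest.
- vial_stand: fixed low white stand, 158 x 60 mm, 14 mm high, three round seats 38 mm wide, 8 mm deep (floor 6 mm above the worktop) along its x: the one at x = -48 mm, nearest the robot, is empty; at 0 and +48 mm stand fixed clear and amber vials, 25 mm wide, tops 40 mm above the worktop. Origin: centre of underside, z up; x points away from the robot within 0.15 rad.
- plate_block: fixed low wooden block, 134 x 76 mm, 11 mm high, felt-lined recess 110 x 50 mm, 7 mm deep (floor 4 mm above the worktop), long along its x. Midway along both long sides a 48 mm wide finger cut-out goes through the wall down to floor level. Origin: centre of underside, z up; x points away from the robot within 0.15 rad.
- spare_bulb: bystander: loose pale yellow rubber bulb, 27 mm in diameter, 28 mm tall, standing among the things to sort; to be left where it is. Origin: centre of its underside.
- tape_roll: bystander: loose beige roll of tape lying flat, 54 mm in diameter, 19 mm tall; to be left where it is. Origin: centre of its underside. (Fixed equipment to keep clear of: the microscope, 0.36 m tall, at x 0.35 to 0.68, y -0.44 to -0.25; the black lamp supply box, 0.12 m tall, beyond x = 0.60 at y 0.16 to 0.40; a wooden block with brass weights, 45 mm tall, at x 0.43 to 0.53, y -0.16 to -0.02.)

How it is judged:
By the outcome, as a careful person would: the job done as asked, in the order asked, and still so for the second after the job is handed in, with the robot touching nothing.
It also fails if it takes over 141 s, if anything falls off the work surface, if the arm or the gripper's body presses on something with over 40 N, if the wrist force passes 120 N, or if a joint passes its speed limit or range.

## Working session

There is one attempt and no reset: what is moved stays moved. The work goes in short steps, Python scripts to look and compute and a shell command to move; the robot and the scene stay as the last step left them, time stands still between calls to the robot, and variables do not carry over. Pictures are saved under pics/ and viewed, at most 17 in all, crops included, and the job is handed in when it is done.

```bash
ls; mkdir -p pics
python3 - <<'E'
from cell import manip, get_image
import cv2,numpy as np,json
print(manip.sense())
for n in ("scene","top","wrist"):
    d=get_image(n); cv2.imwrite(f"pics/{n}0.png",d["img"])
    print(n,{k:np.round(v,4).tolist() for k,v in d.items() if k!="img"})
E
```

```text
cell.py
pics
shift.py
{'t': 0.0, 'joint_pos': array([ 6.46798481e+01,  9.11267108e+00,  9.15723901e+01,  1.21895793e-03,
        7.94223442e+01, -1.20378012e+01]), 'qd': array([-0.04439331,  0.00167243,  0.0049876 , -0.02939211,  0.01509872,
       -0.06035538]), 'tau': array([-6.54250653e-04, -3.95980561e+01, -3.31432986e+01, -2.08656443e-04,
        8.07981589e-03, -4.93034989e-06]), 'tcp_pos': array([0.13185969, 0.55906505, 0.23031479]), 'orientation': array([-1.79895206e+02, -2.35716123e-02,  1.66717403e+02]), 'ft_force': array([ 0.60390739,  0.11411868, -0.26686577]), 'moment': array([ 0.03144791,  0.0454523 , -0.03662151]), 'gripper_force': 0.0, 'opening': 0.0852928523448724}
scene {'intrinsics': [[440.0826, 0.0, 253.5991], [0.0, 440.0826, 185.6115], [0.0, 0.0, 1.0]], 'R': [[0.7725, -0.635, -0.0032], [-0.4035, -0.4871, -0.7745], [0.4902, 0.5996, -0.6326]], 't': [-0.2908, 0.2796, 0.8748]}
top {'intrinsics': [[388.9472, 0.0, 255.0792], [0.0, 388.9472, 192.6506], [0.0, 0.0, 1.0]], 'R': [[-0.0073, -0.9999, 0.0125], [-0.9937, 0.0059, -0.112], [0.1119, -0.0132, -0.9936]], 't': [0.1203, 0.5065, 0.9232]}
wrist {'intrinsics': [[297.3186, 0.0, 254.9863], [0.0, 297.3186, 187.7621], [0.0, 0.0, 1.0]], 'hand_eye': [[0.0009, -0.9644, -0.2643, 0.0663], [1.0, 0.0008, 0.0006, 0.0], [-0.0004, -0.2643, 0.9644, -0.143], [0.0, 0.0, 0.0, 1.0]]}
```

Run:
```python
import cv2
for n in ("scene","top"):
    a=cv2.imread(f"pics/{n}0.png"); cv2.imwrite(f"pics/{n}0b.png",cv2.resize(a,(800,600),interpolation=cv2.INTER_CUBIC))
```

```text
(no output)
```

View pics/top0b.png

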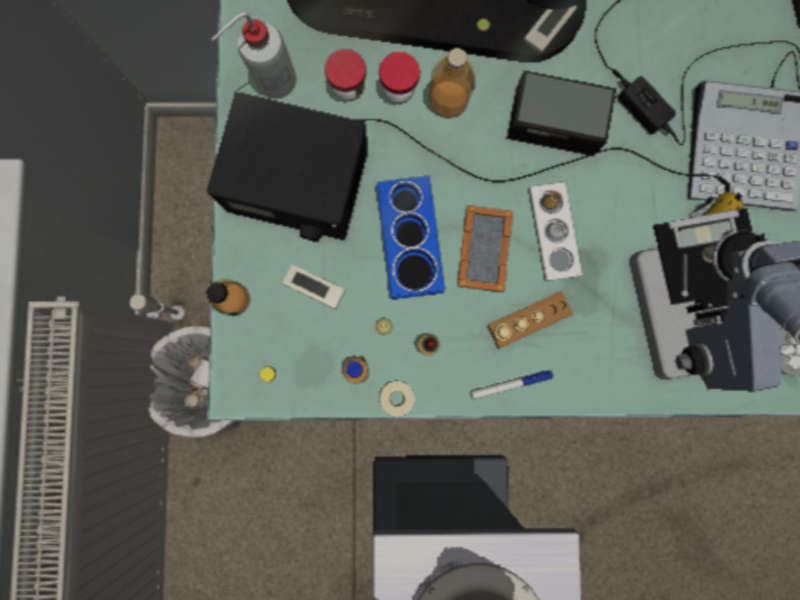

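View pics/scene0b.png

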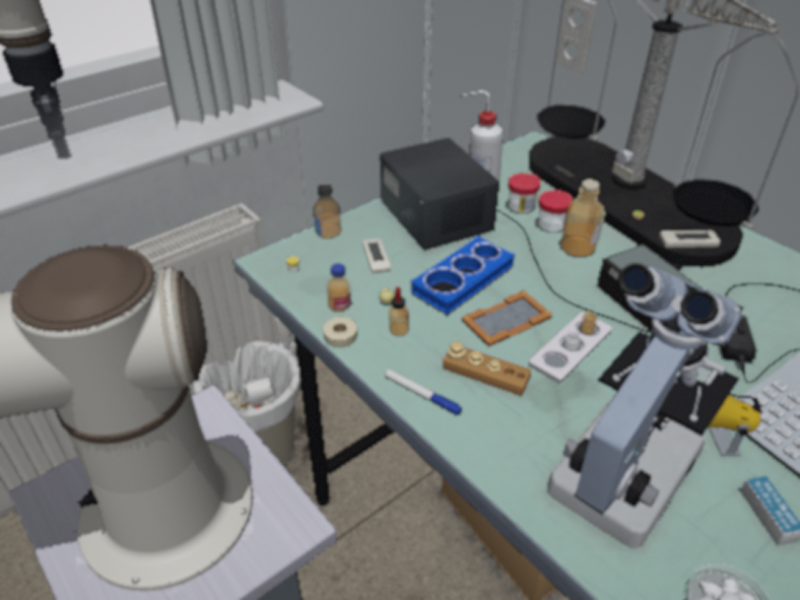

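Run:
```python
import cv2
a=cv2.imread("pics/top0.png")[105:270,130:380]; cv2.imwrite("pics/topc.png",cv2.resize(a,None,fx=3.2,fy=3.2,interpolation=cv2.INTER_CUBIC))
a=cv2.imread("pics/scene0.png")[110:270,175:400]; cv2.imwrite("pics/scenec.png",cv2.resize(a,None,fx=3.5,fy=3.5,interpolation=cv2.INTER_CUBIC))
```

```text
(no output)
```

View pics/topc.png

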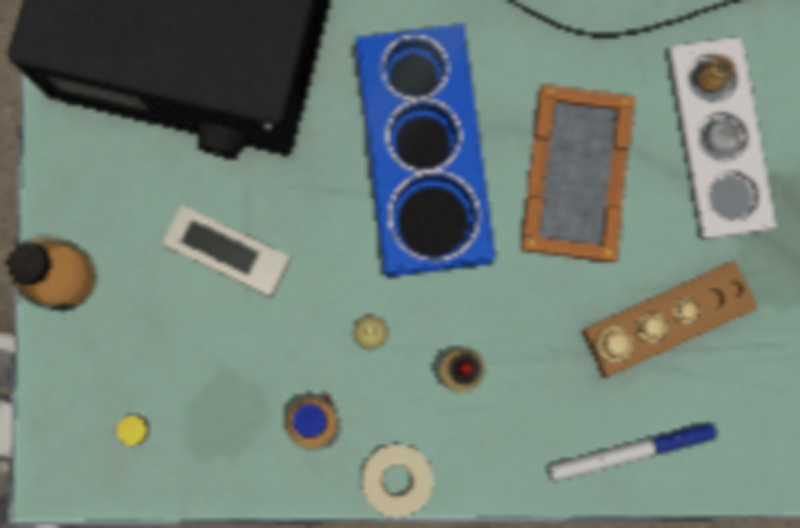

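View pics/scenec.png

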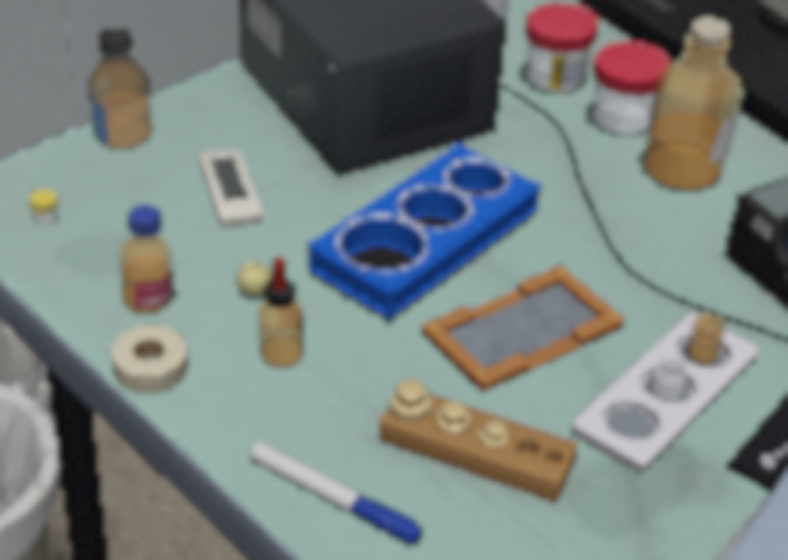

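```bash
cat > vis.py <<'E'
import numpy as np
S=dict(K=np.array([[440.0826,0,253.5991],[0,440.0826,185.6115],[0,0,1]]),R=np.array([[0.7725,-0.635,-0.0032],[-0.4035,-0.4871,-0.7745],[0.4902,0.5996,-0.6326]]),t=np.array([-0.2908,0.2796,0.8748]))
T=dict(K=np.array([[388.9472,0,255.0792],[0,388.9472,192.6506],[0,0,1]]),R=np.array([[-0.0073,-0.9999,0.0125],[-0.9937,0.0059,-0.112],[0.1119,-0.0132,-0.9936]]),t=np.array([0.1203,0.5065,0.9232]))
def ray(c,p):
    d=c["R"].T@np.linalg.solve(c["K"],[p[0],p[1],1]); return -c["R"].T@c["t"],d/np.linalg.norm(d)
def crop(p,s,o): return [(p[i]+.5)/s-.5+o[i] for i in (0,1)]
def tri(rays):
    A=sum(np.eye(3)-np.outer(d,d) for o,d in rays); b=sum((np.eye(3)-np.outer(d,d))@o for o,d in rays)
    x=np.linalg.solve(A,b); return x,[np.linalg.norm(np.cross(x-o,d))*1e3 for o,d in rays]
def atz(r,z): o,d=r; return o+d*(z-o[2])/d[2]
def proj(c,X): q=c["K"]@(c["R"]@X+c["t"]); return q[:2]/q[2]
E
python3 - <<'E'
from vis import *
P={'well64':((433,217),(382,243),.034),'well52':((423,135),(435,207),.034),'well46':((414,68),(477,177),.034),
'rackFL':((357,38),(460,145),.034),'rackFR':((463,25),(540,185),.034),'rackNR':((494,261),(390,303),.034),'rackNL':((386,276),(311,247),.034),
'blkFL':((544,86),(563,268),.011),'blkFR':((634,96),(622,319),.011),'blkNR':((616,260),(487,384),.011),'blkNL':((523,249),(425,328),.011),
'stFL':((667,46),(699,312),.014),'stFR':((742,37),(757,350),.014),'stNR':((776,226),(643,466),.014),'stNL':((702,237),(574,427),.014),'seat':((733,196),(633,420),.014),
'stain':((27,261),(115,37),.102),'small':((309,420),(145,215),.084),'drop':((465,368),(279,262),.094),'vial':((132,429),(44,197),.023),
'plA':((180,206),(201,152),.011),'plB':((290,257),(238,150),.011),'plC':((272,296),(261,215),.011),'plD':((164,243),(224,222),.011),
'bulb':((370,328),(254,265),.028),'tape':((397,480),(150,342),.019)}
for k,(a,b,z) in P.items():
    ra=ray(T,crop(a,3.2,(130,105))); rb=ray(S,crop(b,3.5,(175,110)))
    x,e=tri([ra,rb]); print(k,x.round(4),np.round(e,1),'top@z',atz(ra,z)[:2].round(4),'scene@z',atz(rb,z)[:2].round(4))
E
```

```text
well64 [0.5563 0.0922 0.0356] [0.6 0.6] top@z [0.5561 0.0925] scene@z [0.5583 0.0934]
well52 [0.6199 0.0994 0.0354] [0.3 0.3] top@z [0.62   0.0995] scene@z [0.6216 0.1005]
well46 [0.6726 0.1057 0.0366] [0.6 0.6] top@z [0.6729 0.106 ] scene@z [0.6759 0.1079]
rackFL [0.6975 0.1498 0.0335] [0.4 0.4] top@z [0.6969 0.15  ] scene@z [0.6973 0.1491]
rackFR [0.707  0.0676 0.0341] [0. 0.] top@z [0.707  0.0676] scene@z [0.7071 0.0678]
rackNR [0.5232 0.0455 0.0242] [0. 0.] top@z [0.5219 0.0464] scene@z [0.515  0.0374]
rackNL [0.5129 0.1274 0.032 ] [2.1 2.1] top@z [0.5109 0.1286] scene@z [0.5131 0.1244]
blkFL [0.6651 0.002  0.0108] [0.7 0.7] top@z [0.6645 0.0025] scene@z [0.6656 0.0016]
blkFR [ 0.6552 -0.0681  0.0115] [1. 1.] top@z [ 0.6561 -0.0688] scene@z [ 0.6547 -0.0673]
blkNR [ 0.5261 -0.0518  0.0107] [1.2 1.2] top@z [ 0.5251 -0.051 ] scene@z [ 0.5271 -0.0526]
blkNL [0.5352 0.0208 0.0093] [0.9 0.9] top@z [0.5342 0.0215] scene@z [0.5346 0.019 ]
stFL [ 0.6993 -0.0985  0.0128] [3.8 3.8] top@z [ 0.6959 -0.0956] scene@z [ 0.7021 -0.1007]
stFR [ 0.702  -0.1548  0.0142] [1.2 1.2] top@z [ 0.703  -0.
[... 447 characters left out ...]
39] scene@z [0.4028 0.1833]
drop [0.4387 0.0729 0.09  ] [0.3 0.3] top@z [0.4382 0.0734] scene@z [0.4358 0.0689]
vial [0.3969 0.321  0.0242] [0. 0.] top@z [0.3969 0.3212] scene@z [0.3977 0.3225]
plA [0.5568 0.2973 0.0118] [15.1 15.1] top@z [0.5696 0.2892] scene@z [0.5442 0.3056]
plB [0.5133 0.2018 0.0836] [7.2 7.2] top@z [0.5289 0.2032] scene@z [0.5704 0.2877]
plC [0.5104 0.2071 0.0167] [15.7 15.7] top@z [0.4985 0.2171] scene@z [0.5279 0.2038]
plD [ 0.5602  0.3118 -0.0766] [8.7 8.7] top@z [0.5405 0.3012] scene@z [0.499  0.2156]
bulb [0.4714 0.1414 0.0273] [0.6 0.6] top@z [0.4719 0.141 ] scene@z [0.4704 0.141 ]
tape [0.3579 0.121  0.0278] [0.5 0.5] top@z [0.3571 0.1212] scene@z [0.3637 0.1289]
```

```bash
cat > go.py <<'E'
import sys,numpy as np
from cell import manip, get_image
from scipy.spatial.transform import Rotation as Ro
s=manip.sense(); x,y,z,yaw=map(float,sys.argv[1:5])
R=Ro.from_euler('xyz',s["orientation"],degrees=True).as_matrix()
d=R.T@(np.array([x,y,z])-s["tcp_pos"]); cy=s["orientation"][2]
print("t",round(s["t"],2),"shift",d.round(4),"turn",round(-((yaw-cy+180)%360-180),2),"j6",round(s["joint_pos"][5],1),"open",round(s["opening"],4),"gf",round(s["gripper_force"],1),"F",s["ft_force"].round(1),"rpy",s["orientation"].round(1))
E
python3 - <<'E'
from vis import *
for n,p,z in (('boxNR',(290,152),.12),('boxR',(328,5),.12),('boxNRlow',(288,155),.0),('boxNL',(15,65),.12),('knob',(235,158),.05)):
    print(n,atz(ray(T,crop(p,3.2,(130,105))),z).round(3))
for n,p in (('boxNR bottom',(343,170)),('boxR bottom',(495,128))): print(n,atz(ray(S,crop(p,3.5,(175,110))),0).round(3))
E
python3 go.py .5148 .3805 .16 186.6; echo '[{"jaw": 0.085}]' | python3 shift.py 40
```

```text
boxNR [0.588 0.195 0.12 ]
boxR [0.694 0.169 0.12 ]
boxNRlow [0.612 0.206 0.   ]
boxNL [0.651 0.388 0.12 ]
knob [0.599 0.242 0.05 ]
boxNR bottom [0.631 0.22  0.   ]
boxR bottom [0.776 0.181 0.   ]
t 0.15 shift [-0.4137 -0.0858  0.0705] turn -19.88 j6 -12.0 open 0.0855 gf 0.0 F [-0.5  0.4 -0.9] rpy [-179.9   -0.   166.7]
t: 0.23
tcp_pos: [0.132, 0.5593, 0.2308]
orientation: [-179.9, -0.0, 166.7]
ft_force: [0.1, -0.2, 0.2]
opening: 0.0851
gripper_force: 0.0
```

```bash
echo '[{"dx": -0.2,"dy": -0.042,"rz": -9,"jaw": 0.085},{"dx": -0.2,"dy": -0.042,"rz": -9,"jaw": 0.085},{"dx": -0.2,"dy": -0.042,"rz": -9,"jaw": 0.085},{"dx": -0.2,"dy": -0.042,"rz": -9,"jaw": 0.085},{"dx": -0.2,"dy": -0.042,"rz": -9,"jaw": 0.085}]' | python3 shift.py 40 >/dev/null;  python3 go.py .5148 .3805 .16 186.6
```

```text
t 0.65 shift [-0.2025 -0.0763  0.0713] turn -10.86 j6 -41.9 open 0.0853 gf 0.0 F [-0.4  1.1  0.3] rpy [180.    0.  175.7]
```

```bash
echo '[{"dx": -0.2025,"dy": -0.0763,"rz": -10.86,"jaw": 0.085},{"dx": -0.2025,"dy": -0.0763,"rz": -10.86,"jaw": 0.085},{"dx": -0.2025,"dy": -0.0763,"rz": -10.86,"jaw": 0.085},{"dx": -0.2025,"dy": -0.0763,"rz": -10.86,"jaw": 0.085},{"dx": -0.2025,"dy": -0.0763,"rz": -10.86,"jaw": 0.085}]' | python3 shift.py >/dev/null;  echo '[{"jaw": 0.085},{"jaw": 0.085}]' | python3 shift.py; python3 go.py .5148 .3805 .13 186.6
```

```text
t: 1.23
tcp_pos: [0.5056, 0.3844, 0.2306]
orientation: [-180.0, -0.1, -173.6]
ft_force: [-1.0, 0.6, -0.5]
opening: 0.0846
gripper_force: 0.0
t 1.23 shift [-0.0088 -0.0049  0.1006] turn -0.23 j6 -70.0 open 0.0846 gf 0.0 F [-1.   0.6 -0.5] rpy [-1.800e+02 -1.000e-01 -1.736e+02]
```

```bash
echo '[{"dx": -0.0088,"dy": -0.0049,"rz": -0.23,"jaw": 0.085},{"dx": -0.0088,"dy": -0.0049,"dz": 0.04,"rz": -0.23,"jaw": 0.085},{"dx": -0.0088,"dy": -0.0049,"dz": 0.08,"rz": -0.23,"jaw": 0.085},{"dx": -0.0088,"dy": -0.0049,"dz": 0.1,"rz": -0.23,"jaw": 0.085},{"dx": -0.0088,"dy": -0.0049,"dz": 0.1,"rz": -0.23,"jaw": 0.085}]' | python3 shift.py >/dev/null; echo '[{"jaw": 0.085}]' | python3 shift.py >/dev/null; python3 go.py .5148 .3805 .04 186.6
python3 - <<'E'
from cell import manip, get_image
import cv2
d=get_image("wrist"); cv2.imwrite("pics/w1.png",d["img"])
E
```

```text
t 1.73 shift [-0.0028 -0.0022  0.0905] turn 0.3 j6 -71.0 open 0.0852 gf 0.0 F [ 0.5 -0.1  1.2] rpy [-1.800e+02 -1.000e-01 -1.731e+02]
```

View pics/w1.png

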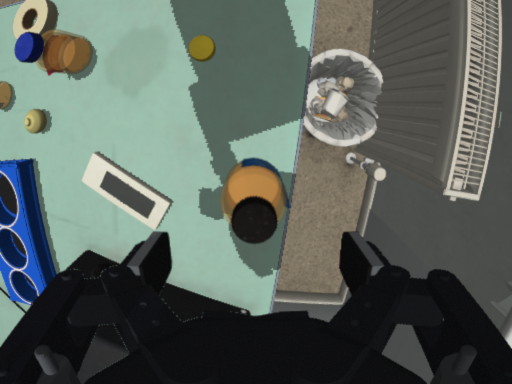

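The wrist view shows the stain bottle's black cap at (254,220), midway between the fingers (about 165 and 345), so the lateral alignment is good. I'll descend and grip.

```bash
echo '[{"dx": -0.0028,"dy": -0.0022,"dz": 0.03,"jaw": 0.085},{"dx": -0.0028,"dy": -0.0022,"dz": 0.06,"jaw": 0.085},{"dx": -0.0028,"dy": -0.0022,"dz": 0.09,"jaw": 0.085},{"dx": -0.0028,"dy": -0.0022,"dz": 0.09,"jaw": 0.085},{"dx": -0.0028,"dy": -0.0022,"dz": 0.09,"jaw": 0.085}]' | python3 shift.py >/dev/null; python3 go.py .5148 .3805 .04 186.6;  echo '[{"jaw": 0.03},{"jaw": 0.03},{"jaw": 0.03},{"jaw": 0.03},{"jaw": 0.03}]' | python3 shift.py 40;echo '[{"jaw": 0.03},{"jaw": 0.03},{"jaw": 0.03},{"jaw": 0.03},{"jaw": 0.03}]' | python3 shift.py 40;python3 go.py .5148 .3805 .04 186.6
```

```text
t 2.2 shift [0.0017 0.0001 0.0024] turn 0.24 j6 -71.2 open 0.0852 gf 0.0 F [-0.3  0.2  0.8] rpy [ 180.     0.  -173.2]
t: 2.62
tcp_pos: [0.5184, 0.3813, 0.0448]
orientation: [179.9, 0.3, -173.2]
ft_force: [-1.3, 0.3, 6.9]
opening: 0.0495
gripper_force: 40.6
t: 3.03
tcp_pos: [0.5184, 0.3813, 0.0448]
orientation: [179.9, 0.3, -173.2]
ft_force: [-0.2, 0.6, 6.2]
opening: 0.0492
gripper_force: 40.6
t 3.03 shift [ 0.0037 -0.0004  0.0048] turn 0.22 j6 -71.2 open 0.0492 gf 40.6 F [-0.2  0.6  6.2] rpy [ 179.9    0.3 -173.2]
```

```bash
echo '[{"dz": -0.02,"jaw": 0.03},{"dz": -0.05,"jaw": 0.03},{"dz": -0.08,"jaw": 0.03},{"dz": -0.1,"jaw": 0.03},{"dz": -0.1,"jaw": 0.03}]' | python3 shift.py 40
python3 - <<'E'
from cell import manip, get_image
import cv2
d=get_image("scene"); cv2.imwrite("pics/s2.png",cv2.resize(d["img"][20:200,120:360],None,fx=3,fy=3,interpolation=cv2.INTER_CUBIC))
d=get_image("wrist"); cv2.imwrite("pics/w2.png",d["img"])
E
python3 go.py .557 .0927 .15 186.6
```

```text
t: 3.45
tcp_pos: [0.52, 0.382, 0.1487]
orientation: [179.8, 0.7, -173.2]
ft_force: [1.0, -0.3, -0.3]
opening: 0.0496
gripper_force: 42.7
t 3.55 shift [-0.0056 -0.2905 -0.0076] turn 0.21 j6 -71.2 open 0.0491 gf 42.7 F [ 0.2 -0.1 -1.5] rpy [ 1.800e+02  1.000e-01 -1.732e+02]
```

View pics/s2.png

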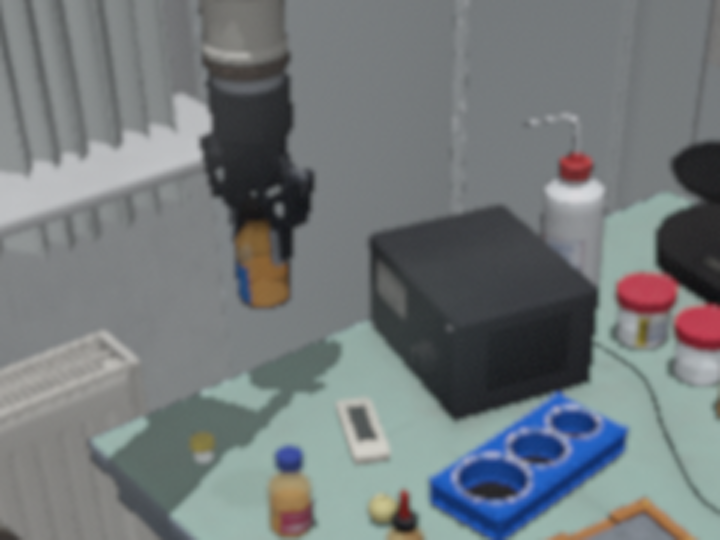

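```bash
echo '[{"dy": -0.03,"dz": -0.03,"jaw": 0.03},{"dx": -0.003,"dy": -0.06,"dz": -0.03,"jaw": 0.03},{"dx": -0.003,"dy": -0.09,"dz": -0.03,"jaw": 0.03},{"dx": -0.005,"dy": -0.12,"dz": -0.03,"jaw": 0.03},{"dx": -0.005,"dy": -0.15,"dz": -0.03,"jaw": 0.03}]' | python3 shift.py >/dev/null;echo '[{"dy": -0.03,"jaw": 0.03},{"dy": -0.06,"jaw": 0.03},{"dx": -0.002,"dy": -0.09,"jaw": 0.03},{"dx": -0.003,"dy": -0.12,"jaw": 0.03},{"dx": -0.003,"dy": -0.138,"jaw": 0.03}]' | python3 shift.py ; echo '[{"jaw": 0.03},{"jaw": 0.03}]' | python3 shift.py >/dev/null; python3 go.py .5595 .0927 .085 186.6
```

```text
t: 4.38
tcp_pos: [0.5574, 0.0924, 0.169]
orientation: [-180.0, -0.2, -173.3]
ft_force: [-0.0, 0.5, -2.2]
opening: 0.0493
gripper_force: 42.8
t 4.55 shift [-0.0022 -0.0022  0.0843] turn 0.09 j6 -99.3 open 0.0493 gf 42.8 F [ 1.4  1.  -2. ] rpy [ 179.9   -0.2 -173.3]
```

```bash
echo '[{"dx": -0.002,"dy": -0.002,"dz": 0.02,"jaw": 0.03},{"dx": -0.002,"dy": -0.002,"dz": 0.045,"jaw": 0.03},{"dx": -0.002,"dy": -0.002,"dz": 0.07,"jaw": 0.03},{"dx": -0.002,"dy": -0.002,"dz": 0.08,"jaw": 0.03},{"dx": -0.002,"dy": -0.002,"dz": 0.08,"jaw": 0.03}]' | python3 shift.py >/dev/null; echo '[{"jaw": 0.03},{"jaw": 0.03}]' | python3 shift.py >/dev/null; python3 go.py .5595 .0927 .085 186.6
python3 - <<'E'
from cell import manip, get_image
import cv2
d=get_image("scene"); cv2.imwrite("pics/s3.png",cv2.resize(d["img"][90:240,200:400],None,fx=4,fy=4,interpolation=cv2.INTER_CUBIC))
E
```

```text
t 5.13 shift [ 0.0024 -0.0009  0.0078] turn 0.25 j6 -99.5 open 0.0494 gf 42.8 F [ 0.6  0.6 -2.2] rpy [-1.800e+02  1.000e-01 -1.732e+02]
```

View pics/s3.png

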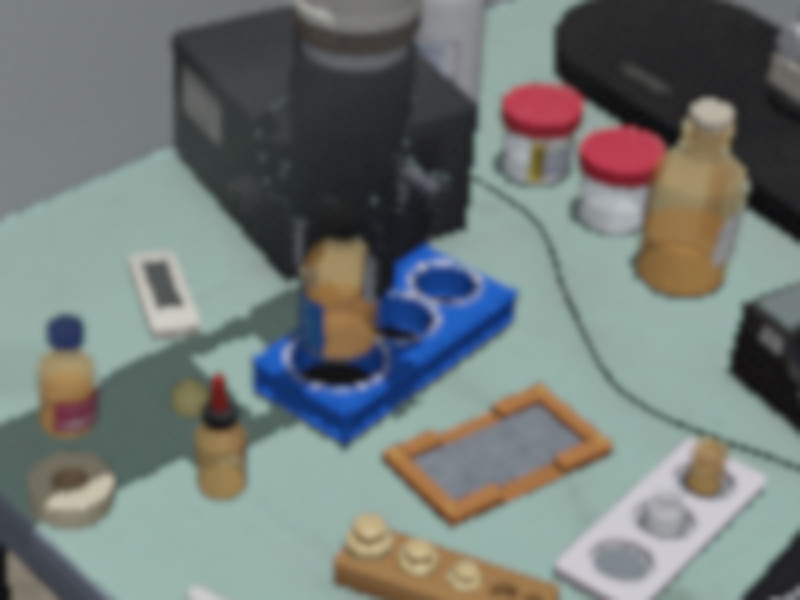

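Run:
```python
from vis import *
import numpy as np
for z in (.044,.05):
  C=np.array([.557,.0927,z]); th=np.linspace(0,6.283,60)
  q=np.array([(proj(S,C+.026*np.array([np.cos(a),np.sin(a),0]))-[200,90]+.5)*4-.5 for a in th]); print(z,q.min(0).round(1),q.max(0).round(1),q.mean(0).round(1))
```

```text
0.044 [297.5 323.8] [375.4 371.8] [336.9 347.4]
0.05 [297.7 316.8] [375.9 364.7] [337.3 340.3]
```

The bottle's bottom edge spans about u 301–376, with its lowest point at v≈360. That fits a position centred over the large well with the base about 50 mm up, so I'll lower it.

```bash
echo '[{"dx": 0.001,"dy": -0.001,"dz": 0.01,"jaw": 0.03},{"dx": 0.001,"dy": -0.001,"dz": 0.02,"jaw": 0.03},{"dx": 0.001,"dy": -0.001,"dz": 0.028,"jaw": 0.03},{"dx": 0.001,"dy": -0.001,"dz": 0.034,"jaw": 0.03},{"dx": 0.001,"dy": -0.001,"dz": 0.034,"jaw": 0.03}]' | python3 shift.py >/dev/null; for i in 1; do echo '[{"dz": 0.002,"jaw": 0.03},{"dz": 0.004,"jaw": 0.03},{"dz": 0.004,"jaw": 0.03}]' | python3 shift.py; done; python3 go.py .5595 .0927 .05 186.6
```

```text
t: 5.85
tcp_pos: [0.5599, 0.0923, 0.0532]
orientation: [180.0, 0.0, -173.2]
ft_force: [0.0, 0.3, -1.5]
opening: 0.0493
gripper_force: 42.8
t 5.85 shift [0.0003 0.0005 0.0032] turn 0.21 j6 -99.6 open 0.0493 gf 42.8 F [ 0.   0.3 -1.5] rpy [ 180.     0.  -173.2]
```

```bash
echo '[{"dz": 0.001,"jaw": 0.03},{"dz": 0.002,"jaw": 0.03},{"dz": 0.002,"jaw": 0.03}]' | python3 shift.py; echo '[{"dz": 0.001,"jaw": 0.03},{"dz": 0.001,"jaw": 0.03}]' | python3 shift.py|grep -E "tcp|ft"; echo '[{"dz": 0.001,"jaw": 0.03},{"dz": 0.001,"jaw": 0.03}]' | python3 shift.py|grep -E "tcp|ft"
```

```text
t: 6.1
tcp_pos: [0.5607, 0.0923, 0.0529]
orientation: [-180.0, 0.1, -173.2]
ft_force: [-2.6, 0.4, 6.0]
opening: 0.0492
gripper_force: 43.5
tcp_pos: [0.5611, 0.0924, 0.0529]
ft_force: [-5.4, 0.3, 12.2]
tcp_pos: [0.5616, 0.0924, 0.053]
ft_force: [-7.1, 0.7, 18.4]
```

```bash
echo '[{"dz": -0.002,"jaw": 0.03},{"dz": -0.0025,"jaw": 0.056},{"dz": -0.0025,"jaw": 0.07},{"dz": -0.0025,"jaw": 0.075},{"dz": -0.0025,"jaw": 0.075}]' | python3 shift.py; echo '[{"jaw": 0.075},{"dz": -0.03,"jaw": 0.075},{"dz": -0.06,"jaw": 0.075},{"dz": -0.1,"jaw": 0.075},{"dz": -0.13,"jaw": 0.075}]' | python3 shift.py | grep -E "tcp|ft|open";  python3 go.py .403 .1838 .13 186.6
```

```text
t: 6.85
tcp_pos: [0.5597, 0.0923, 0.0516]
orientation: [180.0, -0.0, -173.2]
ft_force: [-0.2, 0.1, 0.5]
opening: 0.0749
gripper_force: 0.0
tcp_pos: [0.5602, 0.0923, 0.1843]
ft_force: [1.4, -0.3, 0.9]
opening: 0.075
t 7.27 shift [0.1453 0.1095 0.0541] turn 0.21 j6 -99.6 open 0.075 gf 0.0 F [ 1.4 -0.3  0.9] rpy [-1.800e+02  1.000e-01 -1.732e+02]
```

```bash
echo '[{"dx": 0.036,"dy": 0.027,"jaw": 0.085},{"dx": 0.072,"dy": 0.054,"jaw": 0.085},{"dx": 0.108,"dy": 0.081,"jaw": 0.085},{"dx": 0.1453,"dy": 0.1095,"jaw": 0.085},{"dx": 0.1453,"dy": 0.1095,"jaw": 0.085}]' | python3 shift.py >/dev/null; echo '[{"dz": 0.03,"jaw": 0.085},{"dz": 0.05,"jaw": 0.085},{"dz": 0.05,"jaw": 0.085}]' | python3 shift.py >/dev/null; python3 go.py .403 .1838 .03 186.6;  python3 - <<'E'
from cell import manip, get_image
import cv2
d=get_image("wrist"); cv2.imwrite("pics/w3.png",d["img"])
E
```

```text
t 7.93 shift [-0.0047 -0.0002  0.0979] turn 0.25 j6 -88.0 open 0.0852 gf 0.0 F [-0.9 -0.5 -1. ] rpy [-180.    -0.4 -173.2]
```

View pics/w3.png

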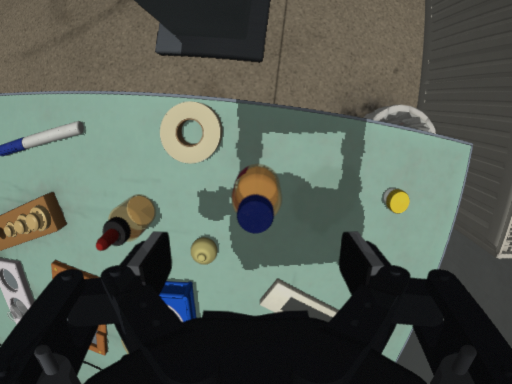

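The blue cap sits at (255,213), midway between the fingers, and the bulb (204,250) is outside the path. Descend and grip.

```bash
echo '[{"dx": -0.0047,"dz": 0.03,"jaw": 0.07},{"dx": -0.0047,"dz": 0.06,"jaw": 0.07},{"dx": -0.0047,"dz": 0.09,"jaw": 0.07},{"dx": -0.0047,"dz": 0.098,"jaw": 0.07},{"dx": -0.0047,"dz": 0.098,"jaw": 0.07}]' | python3 shift.py >/dev/null; echo '[{"jaw": 0.07}]' | python3 shift.py>/dev/null; python3 go.py .403 .1838 .03 186.6
```

```text
t 8.48 shift [ 0.0055 -0.      0.0052] turn 0.2 j6 -88.0 open 0.0698 gf 0.0 F [-0.6 -1.  -0.2] rpy [ 1.800e+02  1.000e-01 -1.732e+02]
```

```bash
echo '[{"dx": 0.004,"dz": 0.004,"jaw": 0.07},{"dx": 0.005,"dz": 0.004,"jaw": 0.07},{"dx": 0.005,"dz": 0.004,"jaw": 0.07}]' | python3 shift.py>/dev/null; python3 go.py .403 .1838 .03 186.6; echo '[{"jaw": 0.03},{"jaw": 0.03},{"jaw": 0.03},{"jaw": 0.03},{"jaw": 0.03}]' | python3 shift.py 35;echo '[{"jaw": 0.03},{"jaw": 0.03},{"dz": -0.015,"jaw": 0.03},{"dz": -0.03,"jaw": 0.03},{"dz": -0.06,"jaw": 0.03}]' | python3 shift.py; echo '[{"dz": -0.03,"jaw": 0.03},{"dz": -0.06,"jaw": 0.03},{"dz": -0.09,"jaw": 0.03},{"dz": -0.1,"jaw": 0.03},{"dz": -0.1,"jaw": 0.03}]' | python3 shift.py; python3 go.py .6203 .0998 .17 186.6
```

```text
t 8.73 shift [-0.0002 -0.0001  0.0009] turn 0.22 j6 -88.0 open 0.0702 gf 0.0 F [-0.9 -1.   0.8] rpy [ 1.800e+02  1.000e-01 -1.732e+02]
t: 9.15
tcp_pos: [0.4028, 0.184, 0.0306]
orientation: [180.0, 0.0, -173.2]
ft_force: [-1.1, 0.9, 5.2]
opening: 0.0382
gripper_force: 35.0
t: 9.57
tcp_pos: [0.3995, 0.1833, 0.0877]
orientation: [-180.0, -0.4, -173.2]
ft_force: [-0.4, 0.3, -0.9]
opening: 0.0384
gripper_force: 35.7
t: 9.98
tcp_pos: [0.4043, 0.1841, 0.1927]
orientation: [180.0, 0.4, -173.2]
ft_force: [-0.2, 0.2, -1.5]
opening: 0.0383
gripper_force: 35.8
t 9.98 shift [-0.2043 -0.1093  0.024 ] turn 0.21 j6 -88.0 open 0.0383 gf 35.8 F [-0.2  0.2 -1.5] rpy [ 180.     0.4 -173.2]
```

```bash
echo '[{"dx": -0.025,"dy": -0.015,"jaw": 0.03},{"dx": -0.05,"dy": -0.03,"jaw": 0.03},{"dx": -0.08,"dy": -0.045,"jaw": 0.03},{"dx": -0.11,"dy": -0.06,"jaw": 0.03},{"dx": -0.14,"dy": -0.075,"jaw": 0.03}]' | python3 shift.py >/dev/null; echo '[{"dx": -0.025,"dy": -0.015,"jaw": 0.03},{"dx": -0.05,"dy": -0.028,"jaw": 0.03},{"dx": -0.064,"dy": -0.034,"jaw": 0.03},{"dx": -0.064,"dy": -0.034,"jaw": 0.03},{"dx": -0.064,"dy": -0.034,"jaw": 0.03}]' | python3 shift.py >/dev/null; echo '[{"jaw": 0.03},{"jaw": 0.03}]' | python3 shift.py >/dev/null;  python3 go.py .6203 .0998 .08 186.6
```

```text
t 10.98 shift [-0.0041 -0.0011  0.1087] turn 0.25 j6 -98.7 open 0.0385 gf 35.8 F [-0.  -0.7 -0.8] rpy [ 1.800e+02 -1.000e-01 -1.731e+02]
```

```bash
echo '[{"dx": -0.003,"dy": -0.001,"jaw": 0.03},{"dx": -0.003,"dy": -0.001,"dz": 0.03,"jaw": 0.03},{"dx": -0.003,"dy": -0.001,"dz": 0.06,"jaw": 0.03},{"dx": -0.003,"dy": -0.001,"dz": 0.09,"jaw": 0.03},{"dx": -0.003,"dy": -0.001,"dz": 0.108,"jaw": 0.03}]' | python3 shift.py >/dev/null; echo '[{"jaw": 0.03},{"jaw": 0.03},{"jaw": 0.03},{"jaw": 0.03}]' | python3 shift.py >/dev/null;  python3 go.py .6203 .0998 .08 186.6
python3 - <<'E'
from cell import manip, get_image
import cv2
d=get_image("scene"); cv2.imwrite("pics/s4.png",cv2.resize(d["img"][90:210,240:400],None,fx=5,fy=5,interpolation=cv2.INTER_CUBIC))
from vis import *
th=np.linspace(0,6.283,60)
C=np.array([.6203,.0998,.049])
q=np.array([(proj(S,C+.02*np.array([np.cos(a),np.sin(a),0]))-[240,90]+.5)*5-.5 for a in th]); print(q.min(0).round(1),q.max(0).round(1))
E
```

```text
t 11.73 shift [0.0022 0.0009 0.0044] turn 0.22 j6 -98.7 open 0.0385 gf 35.8 F [ 0.4 -0.2 -0.9] rpy [-180.     0.3 -173.2]
[261.  354.3] [334.1 397.7]
```

View pics/s4.png

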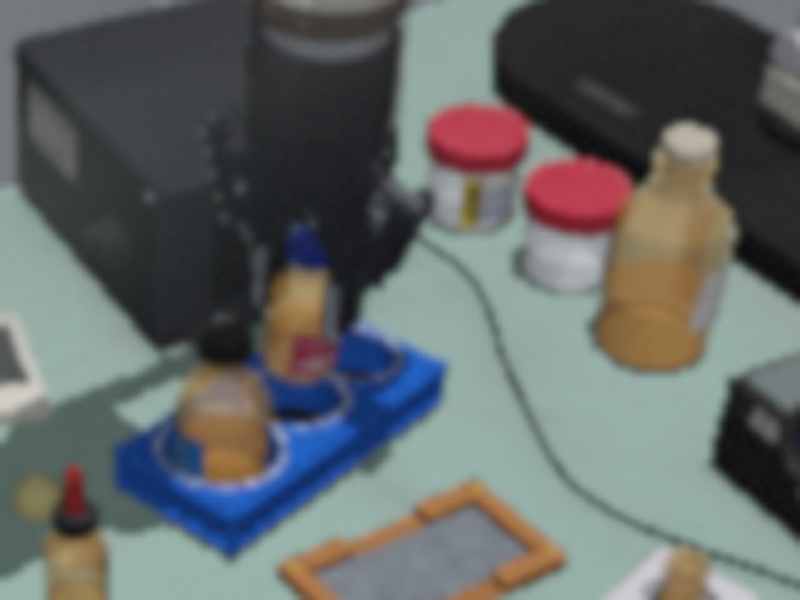

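The stain bottle stands straight in the largest well (shoulder at about (222,400)). The small bottle's base spans about u 265–335, centred over the middle well, so I'll lower it.

```bash
echo '[{"dx": 0.002,"dy": 0.001,"dz": 0.01,"jaw": 0.03},{"dx": 0.002,"dy": 0.001,"dz": 0.02,"jaw": 0.03},{"dx": 0.002,"dy": 0.001,"dz": 0.03,"jaw": 0.03},{"dx": 0.002,"dy": 0.001,"dz": 0.041,"jaw": 0.03},{"dx": 0.002,"dy": 0.001,"dz": 0.041,"jaw": 0.03}]' | python3 shift.py >/dev/null; echo '[{"jaw": 0.03},{"jaw": 0.03}]' | python3 shift.py | grep -E "tcp|ft"; echo '[{"dz": 0.001,"jaw": 0.03},{"dz": 0.002,"jaw": 0.03},{"dz": 0.002,"jaw": 0.03}]' | python3 shift.py | grep -E "tcp|ft"; echo '[{"dz": 0.001,"jaw": 0.03},{"dz": 0.002,"jaw": 0.03},{"dz": 0.002,"jaw": 0.03}]' | python3 shift.py | grep -E "tcp|ft"
```

```text
tcp_pos: [0.6183, 0.0998, 0.04]
ft_force: [0.5, 0.8, -0.6]
tcp_pos: [0.6185, 0.0998, 0.0385]
ft_force: [-0.3, -0.5, -0.8]
tcp_pos: [0.6192, 0.0998, 0.0382]
ft_force: [-3.6, -0.4, 6.8]
```

```bash
echo '[{"dz": -0.0015,"jaw": 0.03},{"dz": -0.0015,"jaw": 0.044},{"dz": -0.0015,"jaw": 0.052},{"dz": -0.0015,"jaw": 0.06},{"dz": -0.0015,"jaw": 0.06}]' | python3 shift.py; echo '[{"jaw": 0.06},{"dz": -0.03,"jaw": 0.06},{"dz": -0.06,"jaw": 0.06},{"dz": -0.1,"jaw": 0.06},{"dz": -0.13,"jaw": 0.06}]' | python3 shift.py | grep -E "tcp|ft|open"; echo '[{"jaw": 0.06},{"jaw": 0.06}]' | python3 shift.py|grep tcp;  python3 go.py .4386 .0732 .12 186.6
```

```text
t: 13.28
tcp_pos: [0.6187, 0.0999, 0.0381]
orientation: [180.0, -0.0, -173.2]
ft_force: [0.3, 0.1, 0.2]
opening: 0.0599
gripper_force: 0.0
tcp_pos: [0.6192, 0.0999, 0.171]
ft_force: [0.3, -0.1, 0.5]
opening: 0.0599
tcp_pos: [0.6205, 0.0998, 0.1712]
t 13.87 shift [ 0.184  -0.0048  0.0502] turn 0.21 j6 -98.7 open 0.0597 gf 0.0 F [-0.2  0.3 -0.5] rpy [-180.     0.3 -173.2]
```

```bash
echo '[{"dx": 0.04,"dy": -0.001,"jaw": 0.07},{"dx": 0.08,"dy": -0.002,"jaw": 0.07},{"dx": 0.12,"dy": -0.003,"jaw": 0.07},{"dx": 0.16,"dy": -0.004,"jaw": 0.07},{"dx": 0.184,"dy": -0.005,"jaw": 0.07}]' | python3 shift.py >/dev/null; echo '[{"dz": 0.03,"jaw": 0.07},{"dz": 0.045,"jaw": 0.07},{"dz": 0.045,"jaw": 0.07},{"dz": 0.045,"jaw": 0.07},{"dz": 0.045,"jaw": 0.07}]' | python3 shift.py >/dev/null; python3 go.py .4386 .0732 .028 186.6;  python3 - <<'E'
from cell import manip, get_image
import cv2
d=get_image("wrist"); cv2.imwrite("pics/w4.png",d["img"])
E
```

```text
t 14.7 shift [-0.0018 -0.0001  0.0955] turn 0.21 j6 -103.0 open 0.0694 gf 0.0 F [ 0.5 -1.2 -0.3] rpy [ 180.    -0.  -173.2]
```

View pics/w4.png

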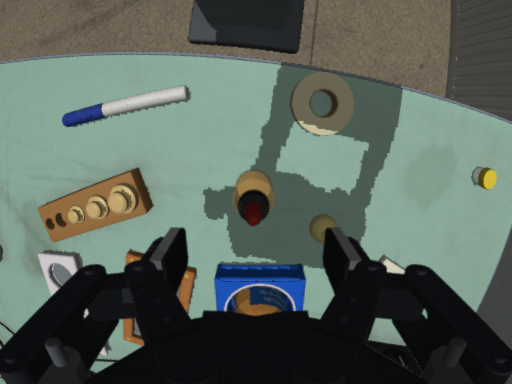

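The dropper (teat at (253,213)) is centred between the fingers, and the bulb at (322,228) lies farther out and lower. I'll descend with a narrower opening.

```bash
echo '[{"dz": 0.03,"jaw": 0.055},{"dz": 0.06,"jaw": 0.055},{"dz": 0.085,"jaw": 0.055},{"dz": 0.092,"jaw": 0.055},{"dz": 0.092,"jaw": 0.055}]' | python3 shift.py >/dev/null; echo '[{"jaw": 0.055},{"jaw": 0.055}]' | python3 shift.py>/dev/null; python3 go.py .4386 .0732 .028 186.6
```

```text
t 15.33 shift [-0.      0.0003  0.0052] turn 0.22 j6 -103.0 open 0.0551 gf 0.0 F [-1.1  0.1  0.9] rpy [-180.     0.2 -173.2]
```

```bash
echo '[{"dz": 0.003,"jaw": 0.055},{"dz": 0.005,"jaw": 0.055},{"dz": 0.005,"jaw": 0.055}]' | python3 shift.py | grep -E "tcp|ft"; echo '[{"jaw": 0.02},{"jaw": 0.02},{"jaw": 0.02},{"jaw": 0.02},{"jaw": 0.02}]' | python3 shift.py 30;echo '[{"jaw": 0.02},{"jaw": 0.02},{"dz": -0.015,"jaw": 0.02},{"dz": -0.03,"jaw": 0.02},{"dz": -0.06,"jaw": 0.02}]' | python3 shift.py; echo '[{"dz": -0.03,"jaw": 0.02},{"dz": -0.06,"jaw": 0.02},{"dz": -0.09,"jaw": 0.02},{"dz": -0.09,"jaw": 0.02},{"dz": -0.09,"jaw": 0.02}]' | python3 shift.py; python3 go.py .6735 .1063 .17 186.6
```

```text
tcp_pos: [0.4369, 0.0731, 0.0266]
ft_force: [0.7, -0.0, -0.4]
t: 16.0
tcp_pos: [0.437, 0.073, 0.0266]
orientation: [-180.0, 0.0, -173.2]
ft_force: [-0.6, 0.4, 3.5]
opening: 0.0327
gripper_force: 29.8
t: 16.42
tcp_pos: [0.4334, 0.0734, 0.0838]
orientation: [179.9, -0.4, -173.2]
ft_force: [0.9, 0.2, -1.7]
opening: 0.0322
gripper_force: 30.2
t: 16.83
tcp_pos: [0.4376, 0.0731, 0.1775]
orientation: [-180.0, 0.2, -173.2]
ft_force: [0.4, -1.1, -1.5]
opening: 0.0324
gripper_force: 30.2
t 16.83 shift [-0.2382  0.005   0.0083] turn 0.21 j6 -103.0 open 0.0324 gf 30.2 F [ 0.4 -1.1 -1.5] rpy [-180.     0.2 -173.2]
```

```bash
echo '[{"dx": -0.025,"dy": 0.001,"jaw": 0.02},{"dx": -0.055,"dy": 0.001,"jaw": 0.02},{"dx": -0.085,"dy": 0.002,"jaw": 0.02},{"dx": -0.115,"dy": 0.003,"jaw": 0.02},{"dx": -0.145,"dy": 0.003,"jaw": 0.02}]' | python3 shift.py >/dev/null; echo '[{"dx": -0.03,"dy": 0.001,"jaw": 0.02},{"dx": -0.06,"dy": 0.002,"jaw": 0.02},{"dx": -0.08,"dy": 0.002,"jaw": 0.02},{"dx": -0.091,"dy": 0.002,"jaw": 0.02},{"dx": -0.091,"dy": 0.002,"jaw": 0.02}]' | python3 shift.py >/dev/null; echo '[{"jaw": 0.02},{"jaw": 0.02},{"jaw": 0.02},{"jaw": 0.02}]' | python3 shift.py >/dev/null;  python3 go.py .672 .1062 .08 186.6
```

```text
t 18.0 shift [-0.0025 -0.0001  0.0961] turn 0.21 j6 -98.0 open 0.0327 gf 30.2 F [-0.6  0.3 -0.8] rpy [ 180.    -0.  -173.2]
```

```bash
echo '[{"dx": -0.002,"jaw": 0.02},{"dx": -0.0025,"dz": 0.03,"jaw": 0.02},{"dx": -0.0025,"dz": 0.06,"jaw": 0.02},{"dx": -0.0025,"dz": 0.085,"jaw": 0.02},{"dx": -0.0025,"dz": 0.093,"jaw": 0.02}]' | python3 shift.py >/dev/null; echo '[{"jaw": 0.02},{"jaw": 0.02},{"jaw": 0.02},{"jaw": 0.02}]' | python3 shift.py >/dev/null;  python3 go.py .672 .1062 .08 186.6
python3 - <<'E'
from cell import manip, get_image
import cv2
d=get_image("scene"); cv2.imwrite("pics/s5.png",cv2.resize(d["img"][90:210,240:400],None,fx=5,fy=5,interpolation=cv2.INTER_CUBIC))
from vis import *
th=np.linspace(0,6.283,60); z=manip.sense()["tcp_pos"][2]-.0266
C=np.array([.6735,.1063,z])
q=np.array([(proj(S,C+.017*np.array([np.cos(a),np.sin(a),0]))-[240,90]+.5)*5-.5 for a in th]); print(q.min(0).round(1),q.max(0).round(1))
E
```

```text
t 18.75 shift [0.0027 0.0002 0.0061] turn 0.21 j6 -98.0 open 0.0325 gf 30.2 F [ 0.7 -0.2 -0.4] rpy [-180.     0.3 -173.2]
[328.6 302.3] [389.7 337.3]
```

View pics/s5.png

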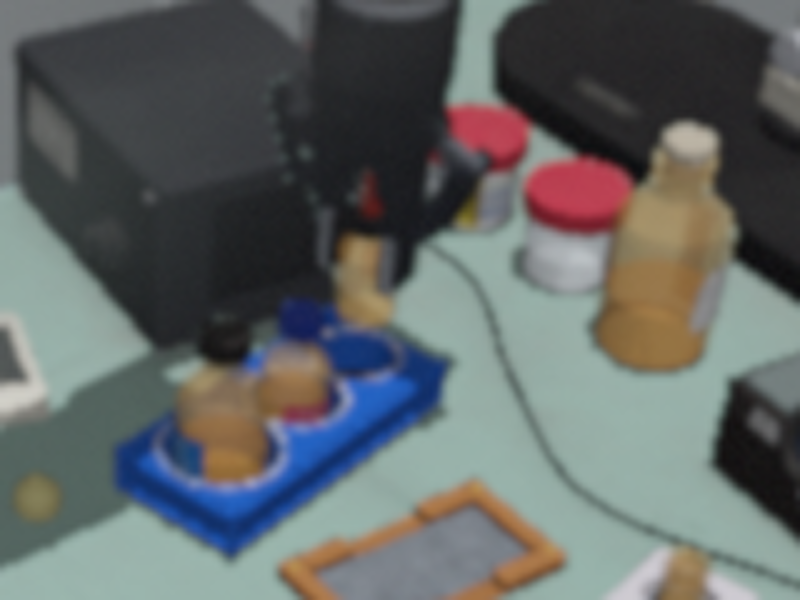

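The dropper's base spans about u 335–393 with its bottom at v≈328, roughly 3 mm too far out, which matches the remaining shift. I'll correct that and lower.

```bash
echo '[{"dx": 0.0027,"dz": 0.01,"jaw": 0.02},{"dx": 0.0027,"dz": 0.02,"jaw": 0.02},{"dx": 0.0027,"dz": 0.032,"jaw": 0.02},{"dx": 0.0027,"dz": 0.042,"jaw": 0.02},{"dx": 0.0027,"dz": 0.047,"jaw": 0.02}]' | python3 shift.py >/dev/null; echo '[{"jaw": 0.02},{"jaw": 0.02},{"jaw": 0.02}]' | python3 shift.py | grep -E "tcp|ft"; echo '[{"dz": 0.001,"jaw": 0.02},{"dz": 0.002,"jaw": 0.02},{"dz": 0.002,"jaw": 0.02}]' | python3 shift.py | grep -E "tcp|ft"
```

```text
tcp_pos: [0.6699, 0.106, 0.0357]
ft_force: [-0.2, -0.3, 0.0]
tcp_pos: [0.6704, 0.106, 0.0346]
ft_force: [-0.6, 0.4, 1.7]
```

```bash
echo '[{"dx": -0.001,"dz": 0.001,"jaw": 0.02},{"dx": -0.001,"dz": 0.001,"jaw": 0.02}]' | python3 shift.py | grep -E "tcp|ft"; echo '[{"dz": -0.001,"jaw": 0.02},{"dz": -0.001,"jaw": 0.036},{"dz": -0.001,"jaw": 0.042},{"dz": -0.001,"jaw": 0.05},{"dz": -0.001,"jaw": 0.05}]' | python3 shift.py; echo '[{"jaw": 0.05},{"dz": -0.03,"jaw": 0.05},{"dz": -0.06,"jaw": 0.05},{"dz": -0.1,"jaw": 0.05},{"dz": -0.13,"jaw": 0.05}]' | python3 shift.py | grep -E "tcp|ft|open"; echo '[{"jaw": 0.05},{"jaw": 0.05}]' | python3 shift.py|grep tcp;  python3 go.py .397 .3212 .12 188.1
```

```text
tcp_pos: [0.6716, 0.1061, 0.0345]
ft_force: [-3.0, 0.2, 6.3]
t: 20.3
tcp_pos: [0.671, 0.1061, 0.034]
orientation: [180.0, -0.0, -173.2]
ft_force: [0.3, 0.1, 0.4]
opening: 0.05
gripper_force: 0.0
tcp_pos: [0.6716, 0.1061, 0.1671]
ft_force: [0.9, -0.4, 0.7]
opening: 0.0502
tcp_pos: [0.673, 0.1061, 0.1675]
t 20.88 shift [0.2488 0.2464 0.0459] turn -1.29 j6 -98.0 open 0.0501 gf 0.0 F [ 0.1  0.1 -1.1] rpy [-180.     0.3 -173.2]
```

```bash
echo '[{"dx": 0.029,"dy": 0.029,"jaw": 0.05},{"dx": 0.058,"dy": 0.058,"jaw": 0.05},{"dx": 0.087,"dy": 0.087,"jaw": 0.05},{"dx": 0.116,"dy": 0.115,"rz": -1,"jaw": 0.05},{"dx": 0.145,"dy": 0.144,"rz": -1,"jaw": 0.05}]' | python3 shift.py >/dev/null; echo '[{"dx": 0.029,"dy": 0.029,"jaw": 0.05},{"dx": 0.058,"dy": 0.058,"jaw": 0.05},{"dx": 0.087,"dy": 0.087,"jaw": 0.05},{"dx": 0.104,"dy": 0.102,"jaw": 0.05},{"dx": 0.104,"dy": 0.102,"jaw": 0.05}]' | python3 shift.py >/dev/null; echo '[{"dz": 0.02,"jaw": 0.05},{"dz": 0.04,"jaw": 0.05},{"dz": 0.05,"jaw": 0.05},{"dz": 0.05,"jaw": 0.05},{"dz": 0.05,"jaw": 0.05}]' | python3 shift.py >/dev/null; python3 go.py .397 .3212 .009 188.1;  python3 - <<'E'
from cell import manip, get_image
import cv2
d=get_image("wrist"); cv2.imwrite("pics/w5.png",d["img"])
E
```

```text
t 22.13 shift [-0.0047  0.0025  0.1043] turn -0.33 j6 -72.5 open 0.0498 gf 0.0 F [-0.3 -0.4  0.4] rpy [-1.800e+02 -1.000e-01 -1.722e+02]
```

View pics/w5.png

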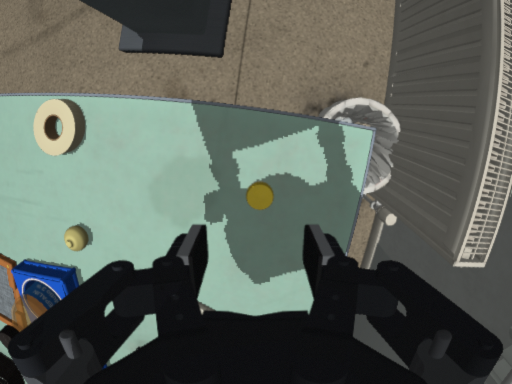

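```bash
cat >> vis.py <<'E'
H=np.array([[0.0009,-0.9644,-0.2643,0.0663],[1,0.0008,0.0006,0],[-0.0004,-0.2643,0.9644,-0.143],[0,0,0,1]])
def wray(px,pos,rpy):
    from scipy.spatial.transform import Rotation as Ro
    v=np.array(px)-[254.9863,187.7621]; r=np.hypot(*v); a=r/297.3186; d=np.array([*(v/r*np.sin(a)),np.cos(a)])
    R=Ro.from_euler('xyz',rpy,degrees=True).as_matrix(); return R@H[:3,3]+np.array(pos),R@(H[:3,:3]@d)
E
python3 - <<'E'
from vis import *
from cell import manip, get_image
s=manip.sense(); r=wray((260,196),s["tcp_pos"],s["orientation"]); print(s["tcp_pos"],atz(r,.023),tri([r,ray(T,crop((132,429),3.2,(130,105))),ray(S,crop((44,197),3.5,(175,110)))]))
E
python3 go.py .397 .3212 .05 188.1
```

```text
[0.39368363 0.3185956  0.11444628] [0.39803595 0.32350424 0.023     ] (array([0.39748193, 0.32232838, 0.02318908]), [np.float64(1.2492593084174253), np.float64(1.235496417434292), np.float64(0.15433953006754267)])
t 22.18 shift [-0.0036  0.0021  0.0644] turn -0.32 j6 -72.5 open 0.05 gf 0.0 F [0.8 0.8 0.1] rpy [-180.    -0.  -172.2]
```

The vial cap is at (260,196). Three views put its top at (0.3975, 0.3223, 0.023).

```bash
echo '[{"dx": -0.0036,"dy": 0.003,"dz": 0.02,"jaw": 0.05},{"dx": -0.0036,"dy": 0.003,"dz": 0.045,"jaw": 0.05},{"dx": -0.0036,"dy": 0.003,"dz": 0.065,"jaw": 0.05},{"dx": -0.0036,"dy": 0.003,"dz": 0.065,"jaw": 0.05},{"dx": -0.0036,"dy": 0.003,"dz": 0.065,"jaw": 0.05}]' | python3 shift.py >/dev/null; echo '[{"jaw": 0.05},{"jaw": 0.05},{"jaw": 0.05}]' | python3 shift.py>/dev/null; python3 go.py .3974 .322 .009 188.1
```

```text
t 22.85 shift [ 0.0005 -0.0009  0.0421] turn -0.29 j6 -72.3 open 0.0498 gf 0.0 F [-0.5  0.2 -0.2] rpy [ 179.9    0.2 -172.2]
```

```bash
echo '[{"dx": 0.001,"dy": -0.001,"dz": 0.015,"jaw": 0.05},{"dx": 0.001,"dy": -0.001,"dz": 0.03,"jaw": 0.05},{"dx": 0.001,"dy": -0.001,"dz": 0.04,"jaw": 0.05},{"dx": 0.001,"dy": -0.001,"dz": 0.04,"jaw": 0.05},{"dx": 0.001,"dy": -0.001,"dz": 0.04,"jaw": 0.05}]' | python3 shift.py >/dev/null; echo '[{"jaw": 0.05},{"jaw": 0.05}]' | python3 shift.py>/dev/null; python3 go.py .3974 .322 .009 188.1
```

```text
t 23.43 shift [-0.001   0.0003  0.0013] turn -0.29 j6 -72.3 open 0.0498 gf 0.0 F [0.8 0.5 0.6] rpy [ 1.800e+02  1.000e-01 -1.722e+02]
```

```bash
echo '[{"jaw": 0.01},{"jaw": 0.01},{"jaw": 0.01},{"jaw": 0.01},{"jaw": 0.01}]' | python3 shift.py 20; echo '[{"jaw": 0.01},{"jaw": 0.01},{"dz": -0.015,"jaw": 0.01},{"dz": -0.03,"jaw": 0.01},{"dz": -0.06,"jaw": 0.01}]' | python3 shift.py | grep -E "tcp|open|grip"; echo '[{"dz": -0.03,"jaw": 0.01},{"dz": -0.06,"jaw": 0.01},{"dz": -0.09,"jaw": 0.01},{"dz": -0.09,"jaw": 0.01},{"dz": -0.09,"jaw": 0.01}]' | python3 shift.py | grep -E "tcp|open|grip"; python3 go.py .5756 -.1438 .16 188.1
```

```text
t: 23.85
tcp_pos: [0.396, 0.3214, 0.0098]
orientation: [180.0, 0.1, -172.2]
ft_force: [-0.3, -0.8, 5.0]
opening: 0.0211
gripper_force: 19.8
tcp_pos: [0.3927, 0.3197, 0.0667]
opening: 0.021
gripper_force: 19.8
tcp_pos: [0.3966, 0.3217, 0.1609]
opening: 0.0212
gripper_force: 19.8
t 24.68 shift [-0.114  -0.4856  0.0008] turn -0.29 j6 -72.3 open 0.0212 gf 19.8 F [-0.   0.3 -0.8] rpy [ 179.9    0.2 -172.2]
```

```bash
echo '[{"dx": -0.005,"dy": -0.03,"jaw": 0.01},{"dx": -0.013,"dy": -0.065,"jaw": 0.01},{"dx": -0.022,"dy": -0.1,"jaw": 0.01},{"dx": -0.03,"dy": -0.135,"jaw": 0.01},{"dx": -0.038,"dy": -0.17,"jaw": 0.01}]' | python3 shift.py >/dev/null; echo '[{"dx": -0.008,"dy": -0.035,"jaw": 0.01},{"dx": -0.017,"dy": -0.07,"jaw": 0.01},{"dx": -0.025,"dy": -0.105,"jaw": 0.01},{"dx": -0.033,"dy": -0.14,"jaw": 0.01},{"dx": -0.041,"dy": -0.175,"jaw": 0.01}]' | python3 shift.py >/dev/null; echo '[{"dx": -0.008,"dy": -0.035,"jaw": 0.01},{"dx": -0.017,"dy": -0.07,"jaw": 0.01},{"dx": -0.025,"dy": -0.105,"jaw": 0.01},{"dx": -0.033,"dy": -0.13,"jaw": 0.01},{"dx": -0.033,"dy": -0.14,"jaw": 0.01}]' | python3 shift.py >/dev/null; echo '[{"jaw": 0.01},{"jaw": 0.01},{"jaw": 0.01}]' | python3 shift.py >/dev/null;  python3 go.py .5745 -.144 .06 188.1
```

```text
t 26.18 shift [-0.003  -0.0022  0.0982] turn -0.23 j6 -123.6 open 0.0217 gf 19.8 F [ 0.3  0.3 -0.1] rpy [ 1.799e+02 -1.000e-01 -1.721e+02]
```

```bash
echo '[{"dx": -0.002,"dy": -0.002,"jaw": 0.01},{"dx": -0.002,"dy": -0.002,"dz": 0.03,"jaw": 0.01},{"dx": -0.002,"dy": -0.002,"dz": 0.06,"jaw": 0.01},{"dx": -0.002,"dy": -0.002,"dz": 0.09,"jaw": 0.01},{"dx": -0.002,"dy": -0.002,"dz": 0.11,"jaw": 0.01}]' | python3 shift.py >/dev/null; echo '[{"jaw": 0.01},{"jaw": 0.01},{"jaw": 0.01},{"jaw": 0.01}]' | python3 shift.py >/dev/null;  python3 go.py .5745 -.144 .0158 188.1
python3 - <<'E'
from cell import manip, get_image
import cv2
d=get_image("scene"); cv2.imwrite("pics/s6.png",cv2.resize(d["img"][150:270,265:425],None,fx=5,fy=5,interpolation=cv2.INTER_CUBIC))
from vis import *
th=np.linspace(0,6.283,60); z=manip.sense()["tcp_pos"][2]-.0098
for r,dz in((.01125,.023),(.0095,0)):
  C=np.array([.5756,-.1438,z+dz])
  q=np.array([(proj(S,C+r*np.array([np.cos(a),np.sin(a),0]))-[265,150]+.5)*5-.5 for a in th]); print(q.min(0).round(1),q.max(0).round(1))
E
```

```text
t 26.93 shift [0.0016 0.0026 0.0359] turn -0.26 j6 -123.7 open 0.0212 gf 19.8 F [ 0.4  0.3 -0. ] rpy [-179.9    0.2 -172.2]
[444.1 307.3] [492.9 340.1]
[441.  345.3] [481.7 373.1]
```

View pics/s6.png

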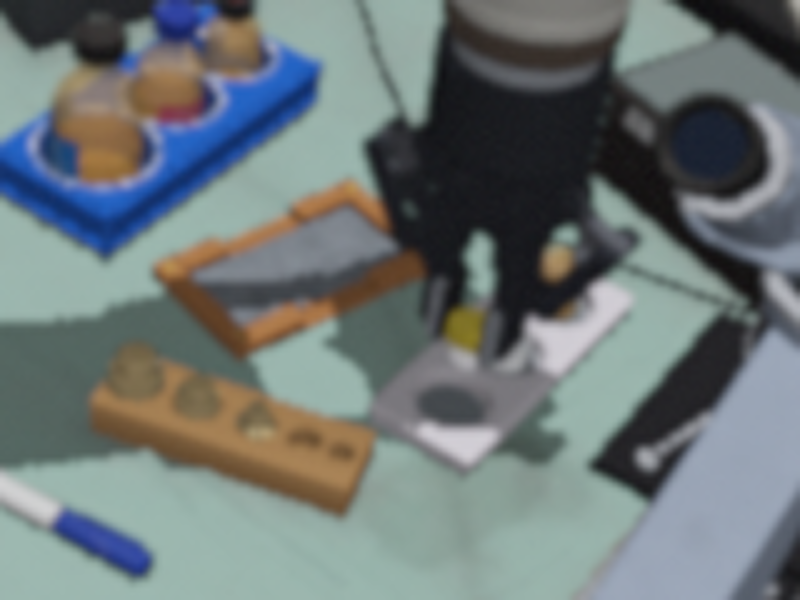

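The vial cap is at about (466,328), where the model expects it (468,324) for a position above the empty seat. All three bottles stand in their wells. Lower.

```bash
echo '[{"dx": 0.0015,"dy": 0.0015,"dz": 0.01,"jaw": 0.01},{"dx": 0.0015,"dy": 0.0015,"dz": 0.02,"jaw": 0.01},{"dx": 0.0015,"dy": 0.0015,"dz": 0.028,"jaw": 0.01},{"dx": 0.0015,"dy": 0.0015,"dz": 0.0325,"jaw": 0.01},{"dx": 0.0015,"dy": 0.0015,"dz": 0.0325,"jaw": 0.01}]' | python3 shift.py >/dev/null; echo '[{"jaw": 0.01},{"jaw": 0.01},{"jaw": 0.01}]' | python3 shift.py | grep -E "tcp|ft"; echo '[{"dz": 0.001,"jaw": 0.01},{"dz": 0.001,"jaw": 0.01},{"dz": 0.001,"jaw": 0.01}]' | python3 shift.py | grep -E "tcp|ft"
```

```text
tcp_pos: [0.5729, -0.1445, 0.0167]
ft_force: [-0.5, 0.1, -0.6]
tcp_pos: [0.5729, -0.1445, 0.0158]
ft_force: [0.1, -0.9, -0.2]
```

```bash
echo '[{"dz": 0.001,"jaw": 0.01},{"dz": 0.001,"jaw": 0.01}]' | python3 shift.py | grep -E "tcp|ft"; echo '[{"jaw": 0.025},{"jaw": 0.032},{"jaw": 0.04},{"jaw": 0.04},{"jaw": 0.04}]' | python3 shift.py; echo '[{"jaw": 0.04},{"dz": -0.03,"jaw": 0.04},{"dz": -0.06,"jaw": 0.04},{"dz": -0.1,"jaw": 0.04},{"dz": -0.13,"jaw": 0.05}]' | python3 shift.py | grep -E "tcp|ft|open"; echo '[{"jaw": 0.06},{"jaw": 0.06}]' | python3 shift.py|grep tcp;  python3 go.py .535 .253 .15 244.1
```

```text
tcp_pos: [0.5732, -0.1446, 0.015]
ft_force: [0.7, -0.5, 0.8]
t: 28.48
tcp_pos: [0.5729, -0.1445, 0.0147]
orientation: [180.0, -0.0, -172.2]
ft_force: [-0.0, -0.1, -0.8]
opening: 0.0399
gripper_force: 0.0
tcp_pos: [0.5734, -0.1447, 0.1475]
ft_force: [0.5, -0.4, 1.8]
opening: 0.0496
tcp_pos: [0.5746, -0.1453, 0.1475]
t 29.07 shift [-0.0149  0.4    -0.0036] turn -56.29 j6 -123.7 open 0.06 gf 0.0 F [-0.2  0.3 -0.3] rpy [-179.8    0.3 -172.2]
```

```bash
echo '[{"dy": 0.035,"dz": -0.02,"jaw": 0.06},{"dx": -0.002,"dy": 0.075,"dz": -0.02,"jaw": 0.06},{"dx": -0.004,"dy": 0.115,"dz": -0.02,"jaw": 0.06},{"dx": -0.006,"dy": 0.155,"dz": -0.02,"jaw": 0.06},{"dx": -0.008,"dy": 0.195,"dz": -0.02,"jaw": 0.06}]' | python3 shift.py >/dev/null; echo '[{"dx": -0.001,"dy": 0.04,"jaw": 0.06},{"dx": -0.002,"dy": 0.08,"rz": -6,"jaw": 0.06},{"dx": -0.003,"dy": 0.12,"rz": -12,"jaw": 0.06},{"dx": -0.005,"dy": 0.16,"rz": -19,"jaw": 0.06},{"dx": -0.007,"dy": 0.205,"rz": -26,"jaw": 0.06}]' | python3 shift.py >/dev/null; echo '[{"rz": -7,"jaw": 0.06},{"rz": -14,"jaw": 0.06},{"rz": -21,"jaw": 0.06},{"rz": -28,"jaw": 0.06},{"rz": -30.3,"jaw": 0.06}]' | python3 shift.py >/dev/null; echo '[{"jaw": 0.06},{"jaw": 0.06},{"jaw": 0.06}]' | python3 shift.py >/dev/null;python3 go.py .535 .253 .1 244.1
```

```text
t 30.57 shift [-0.0034 -0.0005  0.0637] turn -0.07 j6 -140.6 open 0.0599 gf 0.0 F [-0.6  1.   0.4] rpy [ 1.799e+02 -1.000e-01 -1.160e+02]
```

```bash
echo '[{"dx": -0.003,"dz": 0.03,"jaw": 0.06},{"dx": -0.003,"dz": 0.06,"jaw": 0.06},{"dx": -0.003,"dz": 0.06,"jaw": 0.06},{"dx": -0.003,"dz": 0.06,"jaw": 0.06}]' | python3 shift.py>/dev/null;echo '[{"jaw": 0.06},{"jaw": 0.06},{"jaw": 0.06}]' | python3 shift.py >/dev/null;python3 go.py .535 .253 .003 244.1;  python3 - <<'E'
from cell import manip, get_image
import cv2
s=manip.sense(); print(s["tcp_pos"].tolist(),s["orientation"].tolist())
d=get_image("wrist"); cv2.imwrite("pics/w6.png",cv2.resize(d["img"][60:300,95:415],None,fx=2.5,fy=2.5,interpolation=cv2.INTER_CUBIC))
E
```

```text
t 31.15 shift [0.0013 0.0015 0.104 ] turn -0.0 j6 -140.5 open 0.0598 gf 0.0 F [ 0.6 -0.3  0.6] rpy [-1.798e+02  1.000e-01 -1.159e+02]
[0.5364993535834472, 0.25343531950409565, 0.1069797169683742] [-179.838134267613, 0.1335889325941587, -115.9014468255158]
```

View pics/w6.png

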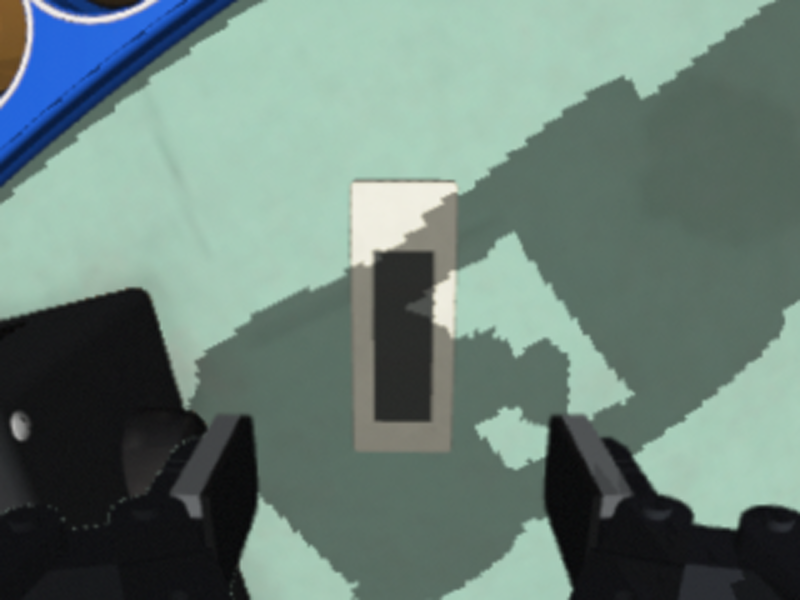

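Run:
```python
from vis import *
pos=[0.5365,0.2534,0.107];rpy=[-179.84,.13,-115.9]
g=lambda p:wray(crop(p,2.5,(95,60)),pos,rpy)
c=[atz(g(p),.011) for p in((351,182),(456,182),(450,451),(355,451))]
print(np.round(c,4),np.mean(c,0).round(4)); d=c[3]+c[2]-c[0]-c[1]; print(np.degrees(np.arctan2(d[1],d[0])),np.linalg.norm(d)/2)
# corner heights from two views
for p,q in(((351,182),(272,296)),((456,182),(290,257)),((450,451),(180,206)),((355,451),(164,243))): print(tri([g(p),ray(T,crop(q,3.2,(130,105)))])[0].round(4))
for n,p in (('knobtip',(195,415)),('boxcorner',(145,290))):
  for z in (.02,.05,.12): print(n,z,atz(g(p),z).round(3))
```

```text
[[0.5307 0.2044 0.011 ]
 [0.5003 0.2191 0.011 ]
 [0.5416 0.3038 0.011 ]
 [0.572  0.2891 0.011 ]] [0.5361 0.2541 0.011 ]
63.99357829051978 0.09419984266890377
[0.4906 0.1945 0.2506]
[0.5047 0.1938 0.2007]
[0.5453 0.2768 0.075 ]
[0.5522 0.2896 0.03  ]
knobtip 0.02 [0.614 0.25  0.02 ]
knobtip 0.05 [0.6   0.243 0.05 ]
knobtip 0.12 [0.567 0.226 0.12 ]
boxcorner 0.02 [0.607 0.204 0.02 ]
boxcorner 0.05 [0.594 0.203 0.05 ]
boxcorner 0.12 [0.563 0.2   0.12 ]
```

The plate's corners at (351,182), (456,182), (450,451) and (355,451) give its centre at (0.536, 0.254) with its long axis at 64°, matching the fixed cameras. The lamp knob lies clear of the fingers. Descend.

```bash
python3 go.py .536 .2538 .03 244.0; echo '[{"dy": 0.001,"dz": 0.02,"jaw": 0.055},{"dy": 0.001,"dz": 0.04,"jaw": 0.055},{"dy": 0.001,"dz": 0.06,"jaw": 0.055},{"dy": 0.001,"dz": 0.077,"jaw": 0.055},{"dy": 0.001,"dz": 0.077,"jaw": 0.055}]' | python3 shift.py>/dev/null;echo '[{"jaw": 0.055},{"jaw": 0.055},{"jaw": 0.055}]' | python3 shift.py >/dev/null;python3 go.py .536 .2538 .003 244.0
```

```text
t 31.2 shift [-0.0001  0.0006  0.0767] turn 0.1 j6 -140.5 open 0.0602 gf 0.0 F [-0.4  0.3 -0.4] rpy [-1.799e+02  1.000e-01 -1.159e+02]
t 31.87 shift [ 0.0001 -0.0002  0.0268] turn 0.11 j6 -140.4 open 0.0553 gf 0.0 F [-0.7  0.6  0.2] rpy [-1.798e+02  1.000e-01 -1.159e+02]
```

```bash
echo '[{"dz": 0.01,"jaw": 0.055},{"dz": 0.02,"jaw": 0.055},{"dz": 0.025,"jaw": 0.055},{"dz": 0.025,"jaw": 0.055},{"dz": 0.025,"jaw": 0.055}]' | python3 shift.py>/dev/null;echo '[{"jaw": 0.055},{"jaw": 0.055}]' | python3 shift.py >/dev/null;python3 go.py .536 .2538 .003 244.0
```

```text
t 32.45 shift [-0.0008 -0.0012  0.0002] turn 0.11 j6 -140.4 open 0.0547 gf 0.0 F [ 0.3 -0.2  0.3] rpy [-180.     0.  -115.9]
```

```bash
echo '[{"jaw": 0.02},{"jaw": 0.02},{"jaw": 0.02},{"jaw": 0.02},{"jaw": 0.02}]' | python3 shift.py 40;echo '[{"jaw": 0.02},{"jaw": 0.02}]' | python3 shift.py ; echo '[{"dz": -0.01,"jaw": 0.02},{"dz": -0.03,"jaw": 0.02},{"dz": -0.06,"jaw": 0.02},{"dz": -0.09,"jaw": 0.02},{"dz": -0.12,"jaw": 0.02}]' | python3 shift.py; echo '[{"dz": -0.03,"jaw": 0.02},{"dz": -0.03,"jaw": 0.02},{"dz": -0.03,"jaw": 0.02}]' | python3 shift.py |grep -E "tcp|open|grip"; python3 go.py .5952 -.0244 .15 172.3
```

```text
t: 32.87
tcp_pos: [0.5348, 0.2537, 0.0035]
orientation: [-179.9, 0.0, -115.9]
ft_force: [0.1, -0.5, 3.5]
opening: 0.0338
gripper_force: 40.3
t: 33.03
tcp_pos: [0.5348, 0.2537, 0.0035]
orientation: [-179.9, 0.0, -115.9]
ft_force: [-0.9, -0.9, 6.3]
opening: 0.0332
gripper_force: 40.4
t: 33.45
tcp_pos: [0.533, 0.2533, 0.1235]
orientation: [179.9, -0.1, -115.9]
ft_force: [0.6, 0.5, -0.6]
opening: 0.0336
gripper_force: 40.0
tcp_pos: [0.5352, 0.2539, 0.155]
opening: 0.0337
gripper_force: 40.0
t 33.7 shift [ 0.2242 -0.1755  0.005 ] turn 71.82 j6 -140.4 open 0.0337 gf 40.0 F [-0.2 -0.  -0.9] rpy [-1.798e+02  1.000e-01 -1.159e+02]
```

```bash
echo '[{"dx": 0.022,"dy": -0.017,"rz": 7,"jaw": 0.02},{"dx": 0.044,"dy": -0.034,"rz": 14,"jaw": 0.02},{"dx": 0.067,"dy": -0.052,"rz": 21,"jaw": 0.02},{"dx": 0.09,"dy": -0.07,"rz": 28,"jaw": 0.02},{"dx": 0.112,"dy": -0.088,"rz": 35,"jaw": 0.02}]' | python3 shift.py | grep -E "tcp|open|grip"; echo '[{"rz": 7,"jaw": 0.02},{"rz": 14,"jaw": 0.02},{"rz": 21,"jaw": 0.02},{"rz": 28,"jaw": 0.02},{"rz": 35,"jaw": 0.02}]' | python3 shift.py| grep -E "tcp|open|grip";  echo '[{"jaw": 0.02},{"jaw": 0.02},{"jaw": 0.02}]' | python3 shift.py |grep -E "tcp|open|grip"; python3 go.py .5952 -.0244 .15 172.3
```

```text
tcp_pos: [0.5627, 0.1131, 0.1504]
opening: 0.0334
gripper_force: 40.0
tcp_pos: [0.5627, 0.1142, 0.1503]
opening: 0.0337
gripper_force: 40.1
tcp_pos: [0.5636, 0.1144, 0.1516]
opening: 0.0338
gripper_force: 40.1
t 34.78 shift [-0.0453 -0.135   0.0016] turn 1.98 j6 -84.8 open 0.0338 gf 40.1 F [ 0.   0.4 -0.7] rpy [-1.800e+02 -1.000e-01  1.743e+02]
```

```bash
echo '[{"dx": -0.009,"dy": -0.027,"rz": 2,"jaw": 0.02},{"dx": -0.018,"dy": -0.054,"rz": 2,"jaw": 0.02},{"dx": -0.027,"dy": -0.081,"rz": 2,"jaw": 0.02},{"dx": -0.036,"dy": -0.108,"rz": 2,"jaw": 0.02},{"dx": -0.045,"dy": -0.135,"rz": 2,"jaw": 0.02}]' | python3 shift.py >/dev/null;  echo '[{"dz": 0.03,"jaw": 0.02},{"dz": 0.06,"jaw": 0.02},{"dz": 0.09,"jaw": 0.02},{"dz": 0.11,"jaw": 0.02},{"dz": 0.11,"jaw": 0.02}]' | python3 shift.py >/dev/null; echo '[{"jaw": 0.02},{"jaw": 0.02},{"jaw": 0.02}]' | python3 shift.py >/dev/null; python3 go.py .5952 -.0244 .0075 172.3
python3 - <<'E'
from cell import manip, get_image
import cv2
d=get_image("scene"); cv2.imwrite("pics/s7.png",cv2.resize(d["img"][150:270,265:425],None,fx=5,fy=5,interpolation=cv2.INTER_CUBIC))
E
```

```text
t 35.87 shift [0.0022 0.0002 0.0377] turn -0.15 j6 -96.1 open 0.0338 gf 40.2 F [ 0.1 -0.4 -1.2] rpy [-180.     0.2  172.2]
```

View pics/s7.png

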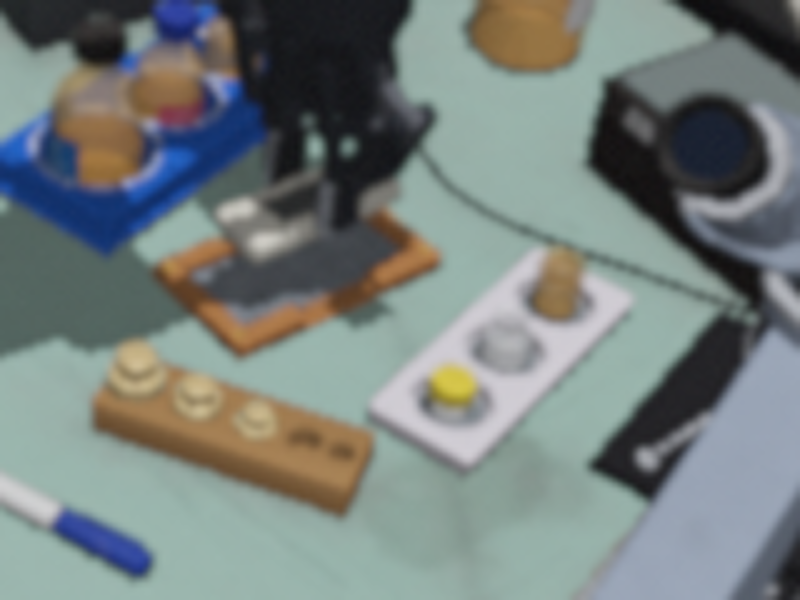

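The vial sits upright in its seat (452,390). The plate is level and lined up above the recess, with its near end at (245,230). Lower.

```bash
echo '[{"dx": 0.001,"dz": 0.01,"jaw": 0.02},{"dx": 0.001,"dz": 0.02,"jaw": 0.02},{"dx": 0.001,"dz": 0.028,"jaw": 0.02},{"dx": 0.001,"dz": 0.034,"jaw": 0.02},{"dx": 0.001,"dz": 0.034,"jaw": 0.02}]' | python3 shift.py >/dev/null;  echo '[{"jaw": 0.02},{"jaw": 0.02},{"jaw": 0.02}]' | python3 shift.py | grep -E "tcp|ft"; echo '[{"dz": 0.001,"jaw": 0.02},{"dz": 0.0015,"jaw": 0.02},{"dz": 0.0015,"jaw": 0.02}]' | python3 shift.py | grep -E "tcp|ft"
```

```text
tcp_pos: [0.5943, -0.0244, 0.0086]
ft_force: [-0.2, 1.0, -0.9]
tcp_pos: [0.5942, -0.0244, 0.0072]
ft_force: [0.1, 0.0, -1.3]
```

```bash
echo '[{"dz": 0.001,"jaw": 0.02},{"dz": 0.001,"jaw": 0.02}]' | python3 shift.py | grep -E "tcp|ft"; echo '[{"dz": 0.001,"jaw": 0.02},{"dz": 0.001,"jaw": 0.02}]' | python3 shift.py | grep -E "tcp|ft"
```

```text
tcp_pos: [0.5944, -0.0244, 0.0069]
ft_force: [-2.6, 0.3, 4.9]
tcp_pos: [0.5944, -0.0244, 0.0069]
ft_force: [-6.4, 1.9, 12.1]
```

```bash
echo '[{"dz": -0.0015,"jaw": 0.02},{"dz": -0.0015,"jaw": 0.038},{"dz": -0.0015,"jaw": 0.044},{"dz": -0.0015,"jaw": 0.05},{"dz": -0.0015,"jaw": 0.05}]' | python3 shift.py; echo '[{"jaw": 0.05},{"dz": -0.03,"jaw": 0.05},{"dz": -0.06,"jaw": 0.05},{"dz": -0.1,"jaw": 0.05},{"dz": -0.13,"jaw": 0.05}]' | python3 shift.py | grep -E "tcp|ft|open"; echo '[{"dx": 0.03,"dz": -0.03,"jaw": 0.05},{"dx": 0.06,"dz": -0.06,"jaw": 0.05},{"dx": 0.1,"dz": -0.08,"jaw": 0.05},{"dx": 0.13,"dz": -0.09,"jaw": 0.05},{"dx": 0.16,"dz": -0.09,"jaw": 0.05}]' | python3 shift.py|grep tcp; echo '[{"jaw": 0.05},{"jaw": 0.05},{"jaw": 0.05},{"jaw": 0.05}]' | python3 shift.py|grep tcp;   python3 - <<'E'
from cell import manip, get_image
import cv2
d=get_image("scene"); a=cv2.resize(d["img"][110:270,175:400],None,fx=3.5,fy=3.5,interpolation=cv2.INTER_CUBIC)
cv2.imwrite("pics/s8.png",a)
d=get_image("top"); cv2.imwrite("pics/t8.png",cv2.resize(d["img"][105:270,130:380],None,fx=3.2,fy=3.2,interpolation=cv2.INTER_CUBIC))
E
```

```text
t: 37.58
tcp_pos: [0.5943, -0.0244, 0.0066]
orientation: [-180.0, -0.0, 172.1]
ft_force: [0.0, 0.2, 0.2]
opening: 0.0498
gripper_force: 0.0
tcp_pos: [0.5949, -0.0245, 0.1394]
ft_force: [0.5, 0.4, 0.3]
opening: 0.0501
tcp_pos: [0.4357, -0.0025, 0.2298]
tcp_pos: [0.4367, -0.0027, 0.2269]
```

View pics/s8.png

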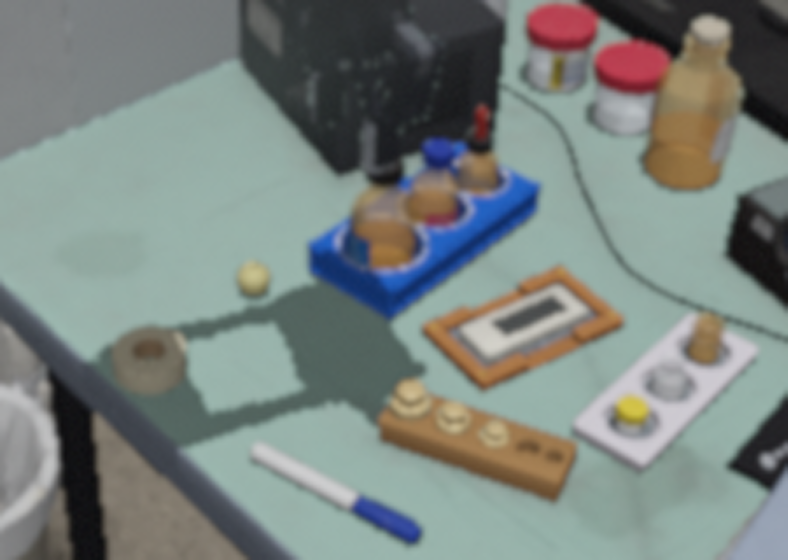

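The final view shows everything in place:
- **Rack:** the three bottles stand upright in their wells at about (385,235), (435,195) and (480,170).
- **Plate:** it lies flat in the recess (525,318).
- **Vial:** it is seated at (632,412).
- **Bystanders:** the bulb (253,277) and tape (150,357) are where they were.

The gripper is clear, so I'm handing in.

```bash
python3 -c "
from cell import manip, get_image
print(manip.sign_off())"
```

```text
the job is handed in; nothing more can be done
None
```

I handed the job in at about 38 s: the three bottles, the yellow-capped vial and the counting plate were placed in the order you listed, and the last camera view showed all five seated, with the bulb and tape unmoved.

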